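# Lock the lamp arm's hinge pin with its hairpin clip

### The job

The hinge pin of the short folded lamp arm on the desk has been left pulled out. Push the pin fully home by its head, then take the hairpin clip from its grey block and slide its straight leg down through the cross hole in the pin's far end until the sprung leg has snapped round the shank, and let go. Feel your way and force nothing (25 N on the bracket or pin is too much); leave the strip bottle, the marker and the sample tube where they are.

Things in the scene. Friction and masses are not known exactly. Their poses are not given: they have to be found in the camera images.
- bracket: Grey steel clevis bracket fixed to the desk; origin: centre of the underside of its 120 x 90 x 8 mm foot plate. x runs along the folded arm (level 22 mm aluminium tube, towards +x), y along the level steel hinge pin, whose axis is at x = 0, z = 75 mm. Two 8 mm ears at y = -20 and +20 mm reach z = 93 mm. The shank is 18 mm thick and cannot turn.
- pin (a joint): How far the hinge pin is pulled out (m), towards the bracket's -y: 0 = head seated on the bush (home), 0.022 to 0.030 at the start. It slides with about 6 N of friction and stays where it is left.
- holder: Grey plastic parking block, 52 x 36 x 62 mm, fixed to the desk, origin at the centre of its underside; a slot 24 mm along its x by 8 mm wide is open at its top. The clip stands in it, its legs hanging in the slot and its grip resting on the block's top, its x axis along the block's.
- clip_grip (a point): Centre of the black grip of the loose steel hairpin clip (40 to 70 g). The grip is 24 mm along the clip's x, 12 mm along y, 44 mm tall along z; in the block it stands 62 to 106 mm above the desk. The clip may go on with its x along the bracket's x or against it; the push takes about 5 to 15 N. Home, with the sprung leg's belly hugging the shank, this centre is 46 mm above the pin's axis.
- clip_tip (a point): Lower end of the clip's straight leg (5 mm round wire, cut square): 74 mm below the grip's centre and 6 mm from it towards the clip's -x. Home, it is 28 mm below the pin's axis, 47 mm above the desk.
- strip_bottle: test strip bottle with a black cap, 50 mm wide, 133 mm tall, standing; origin at its underside. Bystander
- marker: black marker pen, 138 mm long, lying; origin at its underside. Bystander
- tube_w: sample tube with a purple cap, 88 mm long, lying; origin at its underside. Bystander
- bush_mean (a point): Fixed mark on the bracket at (0, -38, 75) mm on the pin's axis, axes as the bracket's: mean place of the face of the dark adjusting bush (31 mm across) on which the pin's head stops. The bush stands up to 11 mm either way along y; this is set differently each time and not measured. The head is round, 28 mm across, 10 mm thick, at the -y end; push it towards +y.
- hole_mean (a point): Fixed mark on the bracket at (0, 41, 84) mm: mean place of the cross hole's mouth, in the shank's upper side, with the pin home. The true hole is up to 11 mm either way along y, as the bush is set: always 89 mm from the head's outer face, 16 mm short of the pin's end. The hole is vertical, 6.5 mm square, countersunk 1 mm all round.
- clip_leg (a joint): Opening of the clip's sprung leg (rad), 0 at rest. It hangs on the +x side of the straight leg: a belly that fits the shank 46 mm below the grip's centre, a narrow throat 9 mm lower, a flared tip 67 mm below the grip's centre. The throat opens about 0.1 rad (5 to 7 N sideways) to pass the shank.
Mind the look-alikes: they are no part of the job. Of the things shaped like the bracket, the grey one is meant.

How it is judged:
By the outcome, as a careful person would: the job done as asked, in the order asked, and still so for the second after the job is handed in, with the robot touching nothing.
It also fails if it takes over 56 s, if anything falls off the work surface, if the arm or the gripper's body presses on something with over 40 N, if the wrist force passes 120 N, or if a joint passes its speed limit or range.

### The arm

A 6-joint arm with a two-finger parallel gripper is mounted at the origin on a cart in front of the work surface, level with it; the furniture and walls round the work are solid. World frame = base frame: x ahead of the robot, y to its left, z up, the work surface at z = 0. Lengths are in m, angles in rad, forces in N, time in s.
With the tool pointing down it reaches from about 0.375 to 0.9 m from the base axis. Payload 3.1 kg.
Tool frame: the origin (TCP) lies at the very end of the fingers, on their centre line; the grasp point (between the pads) lies 19 mm behind it (env.grip_point_offset is the distance from the TCP to the grasp point, in m); y points along the fingers, x is the direction in which the jaws open and shut, and the axes are right-handed (so a half turn about y gives the same grasp; the last joint's range is limited). The gripper opens to 87 mm and grips with 3 to 60 N. Pads are 19 mm wide; open, the fingers measure 117 mm over their backs; the gripper's body (75 mm by 190 mm) begins 51 mm behind the grasp point.
Start: joints at [-1.383, 0.527, 1.433, -0, 1.181, -0.178], TCP at [0.224, -0.583, 0.223] pointing down, gripper open.
Joint ranges: [-3.08, 3.08], [-0.75, 2.2], [0.22, 2.44], [-1.43, 4.57], [0, 2.65], [-2.85, 2.85]. Speed limits (rad/s): [2.79, 2.79, 3.14, 3.14, 3.14, 3.14].

### API

Orientations are given as a 3x3 rotation matrix whose columns are the frame's x, y, z axes.
In Python, from station import env gives the robot as it stands. The module is installed in compiled form; this text tells all that it offers.
- The arm moves only by the tool arm_command, never from a script. Its argument "motion" is a list of rows, each a list of 3 entries, a list of its own where there are three numbers: the closure, from 0 (fully open) to 1 (shut), then the shift along the world's x, y, z in mm, then the turn, a rotation vector about the world's x, y, z in degrees. A call has 1 to 20 rows; each row shifts and turns the commanded pose from where the row before left it; what a row does not reach is not made up. A row lasts 1/10 s, in which the tool goes at most 50 mm and 8.59 degrees, less where a joint would pass 70% of its speed; a pose out of reach is approached as far as the arm can. A call is refused whole if a number of a shift passes 50 or a number of a turn 8.59, either way. A call with a gripper value outside its range is refused whole. The fingers move at their own pace and stop on an object; "force" is the grip in N (left out, the last holds). Time passes only in rows, so rows that do not move let the fingers close. It gives the time, the measured TCP pose, the force and the opening at its end, in the units of the state.
- env.state(): the state, without advancing time (a new reading comes with each control period).
- env.camera(name): name is "side" or "top" or "wrist"; returns (picture, depth): 420x560x3 uint8, red, green, blue; 420x560 float32, m along the optical axis (not along the pixel's ray), 0 where there is no reading.
- env.camera_info(name): a dict with "mtx" (3x3 intrinsics, pixels), "dist" ([k1, k2, p1, p2, k3] as OpenCV has them; the pictures are not rectified), "origin" and "rotation" of the camera in the world. Camera axes: x right, y down, z forward; pixel columns grow to the right and rows downward; lengths in m; the calibration is good to about 2 mm. A picture is of the moment at which its call begins: read the wrist's pose just before it. camera_info takes no time and is no camera call; for the wrist camera it gives the pose at the moment of the call.
- env.sign_off(): hands the job in, once; it reports no verdict.
The state is a dict: "time": time; "joint_pos": joint angles; "qvel": joint speeds; "tau": joint torques, N m; "eef_pos": TCP position; "tool_rot": TCP orientation; "contact_force": force on the tool from outside, world axes, zero at the start; "torque": the same for the moment, N m; "finger_gap": finger opening in m.
Only numpy, scipy, OpenCV 4.12 (cv2) and the standard library are available. Lean on these libraries where they do the work, as an engineer would, in place of code of your own. Each camera call takes 0.05 s, during which the arm holds its last target.

## Working session

There is one attempt and no reset: what is moved stays moved. The work goes in short steps, Python scripts to look and compute and a tool call to move; the robot and the scene stay as the last step left them, time stands still between calls to the robot, and variables do not carry over. Pictures are saved under pics/ and viewed, and the job is handed in when it is done.

Besides the shell and the picture viewer there is one more tool, called after "Call:" in YAML: its name, and indented under it one key for each argument. arm_command: Moves the arm, as the interface text tells. Its arguments: {"type":"object","properties":{"motion":{"type":"array"},"force":{"type":"number"}},"required":["motion"]}

```bash
mkdir -p pics; cat > h.py <<'E'
import numpy as np, cv2
from station import env
def shot(cam,name):
    i=env.camera_info(cam); p,d=env.camera(cam)
    cv2.imwrite(f'pics/{name}.png',p[:,:,::-1]); np.savez(f'pics/{name}.npz',p=p,d=d,**{k:np.array(v) for k,v in i.items()})
def load(name): return np.load(f'pics/{name}.npz')
def rays(s,px):
    u=cv2.undistortPoints(np.array(px,float).reshape(-1,1,2),s['mtx'],s['dist']).reshape(-1,2)
    return s['origin'],np.c_[u,np.ones(len(u))]@s['rotation'].T
def plane(s,px,z):
    o,d=rays(s,px); return o+d*((z-o[2])/d[:,2])[:,None]
def dep(s,px):
    o,d=rays(s,px); q=np.round(np.array(px)).astype(int).reshape(-1,2)
    return o+d*s['d'][q[:,1],q[:,0]][:,None]
def tri(ss,pxs):
    A=np.zeros((3,3));b=np.zeros(3)
    R=[]
    for s,p in zip(ss,pxs):
        o,d=rays(s,[p]);d=d[0]/np.linalg.norm(d[0]);M=np.eye(3)-np.outer(d,d);A+=M;b+=M@o;R.append((o,d,M))
    x=np.linalg.solve(A,b); return x,[np.linalg.norm(M@(x-o)) for o,d,M in R]
def cloud(s):
    h,w=s['d'].shape; g=np.stack(np.meshgrid(np.arange(w),np.arange(h)),-1).reshape(-1,2)
    o,d=rays(s,g); P=o+d*s['d'].reshape(-1,1); P[s['d'].reshape(-1)==0]=np.nan
    return P.reshape(h,w,3)
def proj(s,P):
    R=s['rotation'].T; rv=cv2.Rodrigues(R)[0]; return cv2.projectPoints(np.array(P,float).reshape(-1,3),rv,-R@s['origin'],s['mtx'],s['dist'])[0].reshape(-1,2)
E
python3 - <<'E'
from h import *
for c in ['side','top','wrist']: shot(c,c+'0')
for c in ['side','top','wrist']:
    s=load(c+'0');print(c,s['origin'],s['rotation'].round(3).tolist(),s['mtx'][0,0])
st=env.state();print(st['time'],st['eef_pos'],st['tool_rot'],st['finger_gap'],st['contact_force'],env.grip_point_offset)
E
```

```text
side [ 0.05183001 -1.13432139  0.55195515] [[0.899, -0.206, 0.387], [-0.438, -0.403, 0.804], [-0.01, -0.892, -0.452]] 435.65725341946745
top [ 0.33803315 -0.25963715  1.46090177] [[-0.027, -0.997, 0.076], [-1.0, 0.028, 0.005], [-0.007, -0.076, -0.997]] 419.79281592104326
wrist [ 0.29357843 -0.55662398  0.38333412] [[0.358, -0.9, -0.25], [-0.934, -0.345, -0.094], [-0.002, 0.267, -0.964]] 306.98375051843766
0.15 [ 0.22404855 -0.5828677   0.22181191] [[ 3.58656296e-01 -3.48991009e-04  9.33469624e-01]
 [-9.33468283e-01  1.60184508e-03  3.58656379e-01]
 [-1.62044158e-03 -9.99998656e-01  2.48739785e-04]] 0.08704375964404791 [0.1928501  0.78036326 0.31905943] 0.0187
```

View pics/side0.png

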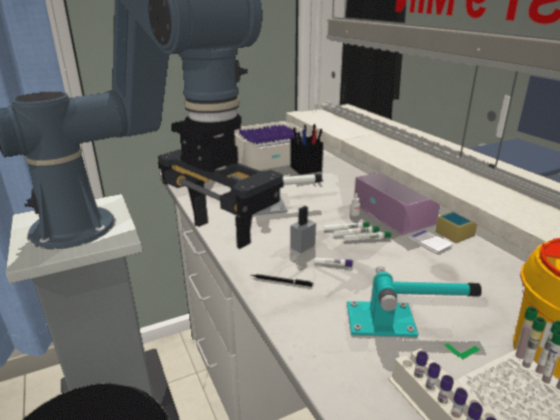

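View pics/top0.png

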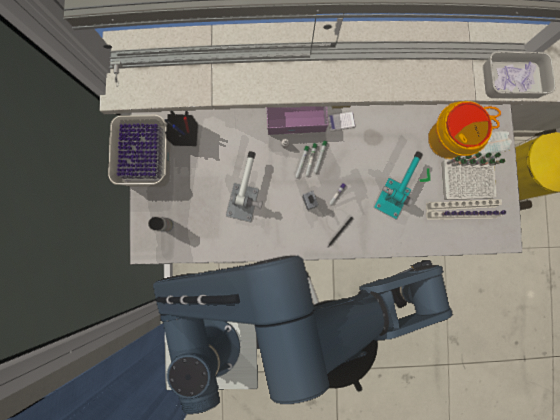

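View pics/wrist0.png

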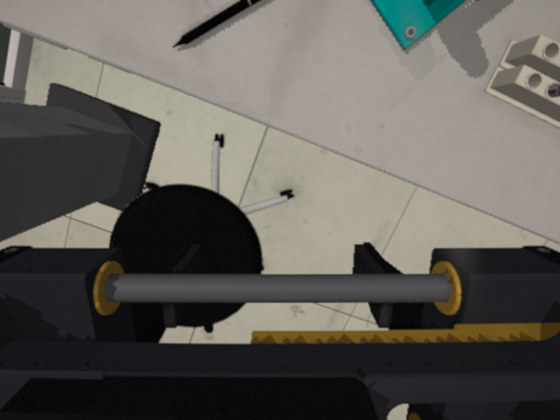

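The top view shows the grey bracket at about (243,205) with its arm running up to (250,155). The holder is at (312,202), the marker at (341,231), the tube at (338,193), the strip bottle at (158,224) and the teal look-alike at (393,197). Next I'll zoom in and measure.

```bash
python3 - <<'E'
from h import *
s=load('top0'); p=s['p'][:,:,::-1]
c=cv2.resize(p[140:240,200:360],None,fx=5,fy=5,interpolation=cv2.INTER_CUBIC);cv2.imwrite('pics/t0c.png',c)
C=cloud(s)
z=C[140:240,200:360,2]
cv2.imwrite('pics/t0z.png',cv2.resize(cv2.applyColorMap(np.clip(np.nan_to_num(z)/0.12*255,0,255).astype(np.uint8),cv2.COLORMAP_JET),None,fx=5,fy=5,interpolation=cv2.INTER_NEAREST))
for q in [(243,200),(312,202),(338,193),(341,231),(158,224)]: print(q,dep(s,[q]).round(3))
E
```

```text
(243, 200) [[ 0.497 -0.132  0.089]]
(312, 202) [[ 0.483 -0.358  0.099]]
(338, 193) [[ 0.522 -0.457  0.005]]
(341, 231) [[ 0.388 -0.462  0.009]]
(158, 224) [[0.422 0.138 0.134]]
```

View pics/t0c.png

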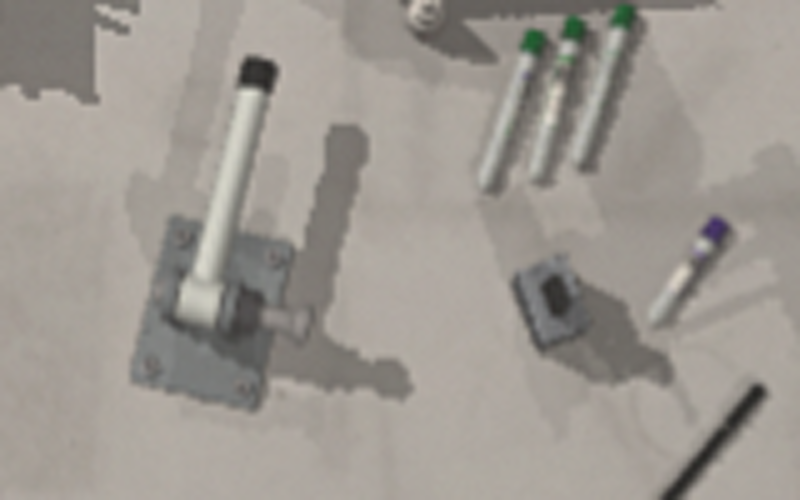

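View pics/t0z.png

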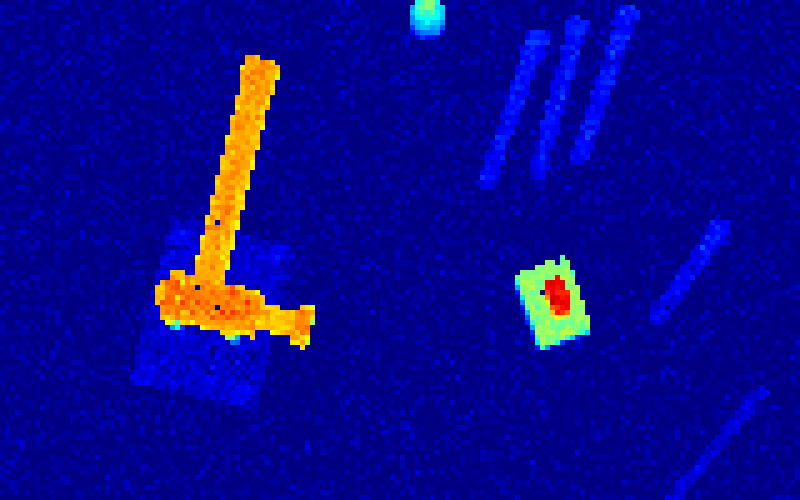

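```bash
python3 - <<'E'
from h import *
s=load('top0'); C=cloud(s)
def reg(x0,x1,y0,y1,zl,zh):
    S=C[y0:y1,x0:x1].reshape(-1,3); return S[(S[:,2]>zl)&(S[:,2]<zh)]
def rect(P,n):
    r=cv2.minAreaRect(P[:,:2].astype(np.float32)*1000); print(n,len(P),r,'medz',np.median(P[:,2]))
B=reg(300,325,188,212,.045,.075);rect(reg(300,325,188,212,.045,.12),'block');rect(reg(300,325,188,212,.085,.12),'grip')
print(reg(300,325,188,212,.085,.12).mean(0))
rect(reg(222,262,180,225,.004,.014),'foot')
A=reg(240,256,150,190,.07,.1); rect(A,'arm')
v=cv2.fitLine(A[:,:2].astype(np.float32),cv2.DIST_L2,0,.01,.01).ravel();print(v,np.degrees(np.arctan2(v[1],v[0])))
P=reg(226,266,192,211,.06,.11);print('pinrange',P.min(0),P.max(0))
rect(reg(252,266,196,212,.05,.11),'pin/head')
for q in [(258,204)]: print(dep(s,[q]))
E
```

```text
block 173 ((494.5147705078125, -355.994384765625), (52.753883361816406, 37.143402099609375), 17.52521324157715) medz 0.06284019863229617
grip 30 ((493.3014831542969, -355.9232482910156), (22.556564331054688, 12.492045402526855), 15.709160804748535) medz 0.1057550108610984
[ 0.49280225 -0.35523221  0.10402548]
foot 635 ((499.869384765625, -118.71390533447266), (136.8927459716797, 155.24267578125), 88.65240478515625) medz 0.0077795991499372
arm 262 ((596.5977783203125, -148.13156127929688), (24.032878875732422, 132.822509765625), 75.78409576416016) medz 0.08508820762148916
[ 0.9651629  -0.26164982  0.5968966  -0.14856996] -15.167979
pinrange [ 0.46629345 -0.1944396   0.06354815] [ 0.52484858 -0.09160528  0.10040262]
pin/head 69 ((482.8035888671875, -175.68991088867188), (34.66081619262695, 27.94002914428711), 78.6475601196289) medz 0.08272570772431354
[[ 0.48242469 -0.18108685  0.08515491]]
```

Call:
arm_command:
  motion:
    - [0,[25,30,0],[0,0,-2]]
    - [0,[30,30,0],[0,0,-2]]
    - [0,[30,30,0],[0,0,0]]
    - [0,[30,30,0],[0,0,0]]
    - [0,[30,30,0],[0,0,0]]
    - [0,[30,30,0],[0,0,0]]
    - [0,[20,20,0],[0,0,0]]
    - [0,[0,0,0],[0,0,0]]
    - [0,[0,0,0],[0,0,0]]

```text
time: 1.05
eef_pos: [0.4193, -0.3831, 0.2224]
tool_rot: [[0.294, -0.001, 0.956], [-0.956, -0.0, 0.294], [0.0, -1.0, -0.001]]
contact_force: [0.4, 0.1, 0.2]
finger_gap: 0.0873
```

```bash
python3 - <<'E'
from h import *
shot('wrist','w1'); st=env.state();print(st['time'],st['eef_pos'],st['tool_rot'][:,2] if hasattr(st['tool_rot'],'shape') else st['tool_rot'],st['joint_pos'])
E
```

```text
1.1 [ 0.41884685 -0.3837954   0.22242777] [ 9.56130166e-01  2.92941465e-01 -6.35429918e-04] [-9.38038338e-01  4.50995069e-01  1.57775334e+00 -7.57553552e-04
  1.11282557e+00  3.35790960e-01]
```

View pics/w1.png

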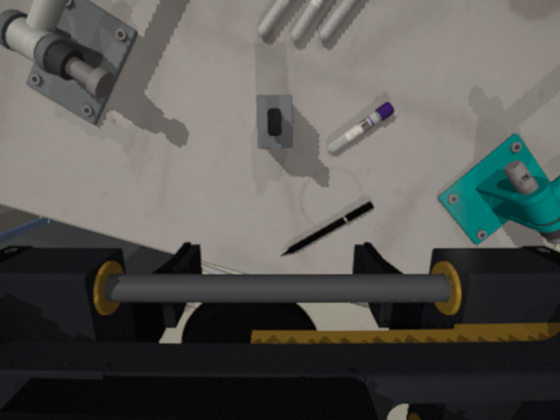

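The block is at (275,121) with the black grip centred on it, square to the image. The grey bracket is at upper left, with its head at about (98,80).

```bash
python3 - <<'E'
from h import *
s=load('w1'); C=cloud(s); p=s['p'].astype(int)
def reg(x0,x1,y0,y1,zl,zh):
    S=C[y0:y1,x0:x1].reshape(-1,3); return S[(S[:,2]>zl)&(S[:,2]<zh)]
def rect(P,n):
    r=cv2.minAreaRect(P[:,:2].astype(np.float32)*1000); print(n,len(P),np.round(r[0],1),np.round(r[1],1),r[2],'medz',np.median(P[:,2]))
rect(reg(240,310,80,160,.05,.12),'block');rect(reg(240,310,80,160,.095,.12),'grip')
rect(reg(240,310,80,160,.057,.068),'block top')
# two-view: dark grip contour centers
t=load('top0')
def dark(s,x0,x1,y0,y1,th):
    m=np.zeros(s['p'].shape[:2],np.uint8); m[y0:y1,x0:x1]=(s['p'][y0:y1,x0:x1].max(2)<th)
    n,l,st,c=cv2.connectedComponentsWithStats(m);i=1+st[1:,4].argmax();print(st[i],c[i]);return c[i],l==i
a,ma=dark(s,255,295,95,150,40); b,mb=dark(t,302,322,190,210,60)
print(tri([s,t],[a,b]))
# bracket in w1
f=reg(20,140,0,130,.004,.013);rect(f,'foot')
print(dep(s,[(98,80),(60,50),(45,12)]))
c=cv2.resize(s['p'][0:160,0:160,::-1],None,fx=5,fy=5,interpolation=cv2.INTER_CUBIC);cv2.imwrite('pics/w1b.png',c[:600])
c=cv2.resize(s['p'][80:160,235:315,::-1],None,fx=7,fy=7,interpolation=cv2.INTER_CUBIC);cv2.imwrite('pics/w1c.png',c)
E
```

```text
block 1850 [ 494.9 -356.4] [51.2 35.4] 17.663326263427734 medz 0.061670266396713
grip 365 [ 493.8 -357.1] [22.1 11.6] 16.970611572265625 medz 0.10502524689722503
block top 1485 [ 494.9 -356.4] [51.2 35.4] 17.663326263427734 medz 0.06143781750312438
[268 109  13  27 323] [274.0371517  121.92260062]
[309 196   5   7  20] [310.8  198.85]
(array([ 0.49498416, -0.35664762,  0.07767054]), [np.float64(0.0007349349150583323), np.float64(0.0007349349150583554)])
foot 5347 [ 498.8 -124.2] [ 90.5 120.8] 74.52421569824219 medz 0.007356683657442076
[[ 0.48339564 -0.19424931  0.08830583]
 [ 0.49872208 -0.15655572  0.08739237]
 [ 0.52627608 -0.13526411  0.08169143]]
```

View pics/w1b.png

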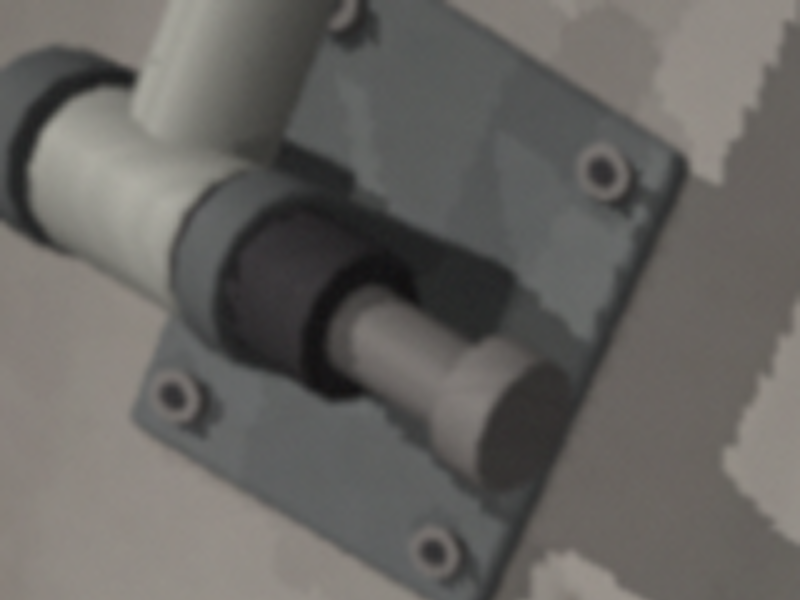

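View pics/w1c.png

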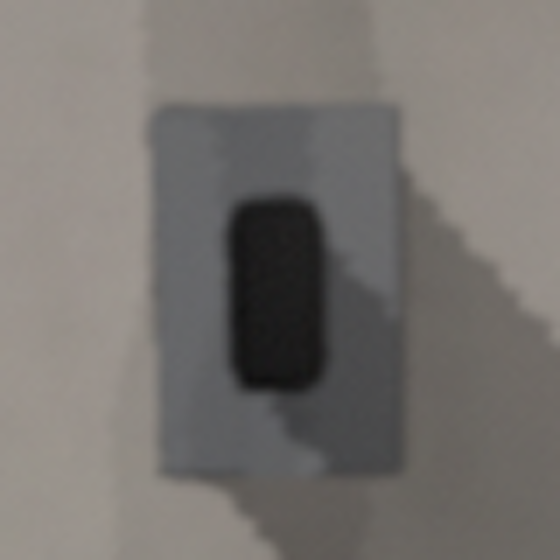

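```bash
cat >> h.py <<'E'
YAW=np.radians(-15.4); BO=np.array([0.4988,-0.1242,0])
RB=np.array([[np.cos(YAW),-np.sin(YAW),0],[np.sin(YAW),np.cos(YAW),0],[0,0,1]])
def tob(P): return (np.asarray(P)-BO)@RB
def tow(P): return np.asarray(P)@RB.T+BO
E
python3 - <<'E'
from h import *
s=load('w1'); C=tob(cloud(s).reshape(-1,3))*1000
m=(abs(C[:,0])<20)&(abs(C[:,1])<110)&(C[:,2]>60)&(C[:,2]<110)
P=C[m]
for y in range(-100,60,4):
    q=P[(P[:,1]>=y)&(P[:,1]<y+4)]
    if len(q): print(y,len(q),np.percentile(q[:,0],[2,98]).round(1),q[:,2].max().round(1), 'x at top', q[q[:,2]>q[:,2].max()-2,0].mean().round(1))
E
```

```text
-76 194 [-11.8  11.5] 87.4 x at top 1.0
-72 285 [-12.1  13.7] 89.4 x at top 0.2
-68 135 [-12.3  14. ] 89.2 x at top 0.5
-64 40 [-12.5  12.5] 88.7 x at top 1.3
-60 74 [-6.5  8.6] 84.7 x at top 0.6
-56 86 [-7.1  8.6] 84.9 x at top -0.2
-52 90 [-7.9  8.9] 85.1 x at top 0.0
-48 84 [-7.7  8.7] 84.0 x at top 0.6
-44 88 [-7.6  8.8] 85.1 x at top 1.0
-40 372 [-13.8  14.2] 90.6 x at top -0.4
-36 154 [-13.1  15. ] 91.2 x at top -0.6
-32 164 [-12.8  14.6] 92.0 x at top -0.0
-28 153 [-12.7  14.9] 91.3 x at top 0.3
-24 335 [-16.5  17.8] 93.4 x at top 0.3
-20 189 [-15.8  17.8] 94.0 x at top 0.2
-16 94 [-12.2  16.5] 92.8 x at top -1.0
-12 225 [-13.5  19.4] 92.3 x at top -0.9
-8 207 [-13.4  19.7] 91.7 x at top 0.6
-4 190 [-14.1  19.2] 91.7 x at top -0.0
0 188 [-14.3  19. ] 92.9 x at top -0.3
4 169 [-13.9  18.8] 91.7 x at top 0.5
8 140 [-13.7  15.3] 93.5 x at top -2.1
12 108 [-13.8  14.7] 91.6 x at top 0.0
16 336 [-16.8  17.1] 93.3 x at top 0.7
20 95 [-17.   17.6] 92.0 x at top 5.3
24 22 [ 6.8 16.9] 89.9 x at top 8.5
```

Call:
arm_command:
  motion:
    - [1,[13,38,0],[0,0,-8.1]]
    - [1,[13,38,0],[0,0,-8.1]]
    - [1,[13,38,0],[0,0,-8.1]]
    - [1,[12,39,0],[0,0,-8.1]]
    - [1,[0,0,-30],[0,0,0]]
    - [1,[0,0,-30],[0,0,0]]
    - [1,[0,0,-20],[0,0,0]]
    - [1,[0,0,0],[0,0,0]]
    - [1,[0,0,0],[0,0,0]]

```text
time: 2.0
eef_pos: [0.4699, -0.2317, 0.1426]
tool_rot: [[-0.267, -0.0, 0.964], [-0.964, 0.0, -0.267], [0.0, -1.0, -0.0]]
contact_force: [-0.1, -0.3, 0.2]
finger_gap: 0.023
```

```bash
python3 - <<'E'
from h import *
shot('wrist','w2'); st=env.state();print(st['time'],tob(st['eef_pos']),np.array(st['tool_rot'])[:,2]@RB,st['finger_gap'])
s=load('w2'); C=tob(cloud(s).reshape(-1,3))*1000
m=(abs(C[:,0])<20)&(abs(C[:,1])<110)&(C[:,2]>60)&(C[:,2]<110)
P=C[m]
for y in range(-90,40,3):
    q=P[(P[:,1]>=y)&(P[:,1]<y+3)]
    if len(q)>5: print(y,len(q),np.percentile(q[:,0],[2,98]).round(1),q[:,2].max().round(1), 'x at top', q[q[:,2]>q[:,2].max()-2,0].mean().round(1))
E
```

```text
2.05 [ 0.00124848 -0.11132202  0.14328478] [ 0.99999816 -0.00125859  0.00144733] 0.019271760531258095
-72 258 [-10.6  13.6] 89.7 x at top 0.1
-69 141 [-9.6 14. ] 89.1 x at top 1.2
-66 136 [-10.5  14. ] 89.5 x at top 0.5
-63 57 [-6.6 13.9] 87.7 x at top -3.0
-60 88 [-7.   8.8] 84.4 x at top 0.2
-57 84 [-6.9  8.8] 84.4 x at top 0.6
-54 84 [-6.9  8.7] 84.3 x at top 0.8
-51 87 [-6.8  8.9] 83.9 x at top 0.3
-48 87 [-6.9  8.7] 84.3 x at top 0.1
-45 84 [-6.8  9. ] 84.9 x at top 0.6
-42 88 [-6.7  9. ] 84.4 x at top 0.9
-39 300 [-13.4  14.7] 91.1 x at top 0.5
-36 155 [-12.3  15.1] 90.5 x at top 0.2
-33 157 [-13.3  15.1] 90.7 x at top 0.3
-30 153 [-13.2  15. ] 91.3 x at top 0.1
-27 154 [-13.3  15.3] 90.9 x at top 0.9
-24 275 [-13.5  17.8] 93.5 x at top 1.1
-21 187 [-11.3  18.1] 93.4 x at top 0.8
-18 181 [-11.2  18. ] 92.8 x at top 0.2
-15 105 [-11.7  15.6] 92.4 x at top 1.4
-12 187 [-13.5  18. ] 91.6 x at top 0.9
-9 203 [-12.4  19.5] 92.2 x at top -0.4
-6 179 [-12.9  19.4] 92.3 x at top -0.1
-3 173 [-13.2  19.3] 91.6 x at top -0.0
0 160 [-12.2  19.3] 92.7 x at top 0.8
3 159 [-13.5  18.5] 92.7 x at top -0.7
6 166 [-14.5  18.9] 92.0 x at top 0.4
9 158 [-14.2  17.6] 91.9 x at top 0.3
12 134 [-13.5  15.4] 91.4 x at top -0.2
15 246 [-16.3  17.1] 93.1 x at top 0.5
18 218 [-14.   17.7] 93.5 x at top -0.3
21 193 [-13.1  17.8] 93.5 x at top 0.3
24 80 [-12.8  17.4] 93.1 x at top -0.3
30 17 [-2.   5.7] 84.0 x at top 1.0
```

View pics/w2.png

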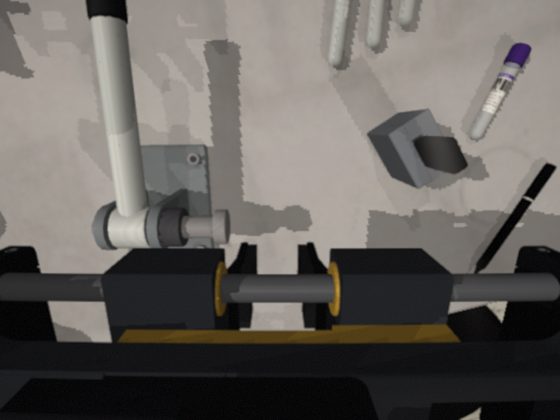

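Call:
arm_command:
  motion:
    - [1,[0,0,-30],[0,0,0]]
    - [1,[0,0,-30],[0,0,0]]
    - [1,[0,0,-16],[0,0,0]]
    - [1,[2.7,9.6,0],[0,0,0]]
    - [1,[1,3.9,0],[0,0,0]]
    - [1,[0.8,2.9,0],[0,0,0]]
    - [1,[0.8,2.9,0],[0,0,0]]
    - [1,[0.8,2.9,0],[0,0,0]]
    - [1,[0.8,2.9,0],[0,0,0]]
    - [1,[0,0,0],[0,0,0]]

```text
time: 3.05
eef_pos: [0.4772, -0.2049, 0.0668]
tool_rot: [[-0.265, 0.0, 0.964], [-0.964, -0.0, -0.265], [0.0, -1.0, 0.0]]
contact_force: [0.2, 0.2, 0.1]
finger_gap: -0.0001
```

```bash
python3 - <<'E'
from h import *
st=env.state();print(st['time'],tob(st['eef_pos']),st['finger_gap'],np.array(st['contact_force'])@RB)
E
```

```text
3.05 [ 0.00058254 -0.08355392  0.06679658] -0.00010327535753763102 [0.15630648 0.27240463 0.07743768]
```

Call:
arm_command:
  motion:
    - [1,[0.8,2.9,0],[0,0,0]]
    - [1,[0.8,2.9,0],[0,0,0]]
    - [1,[0,0,0],[0,0,0]]

```text
time: 3.35
eef_pos: [0.4786, -0.2004, 0.0667]
tool_rot: [[-0.264, -0.0, 0.964], [-0.964, -0.002, -0.264], [0.002, -1.0, 0.0]]
contact_force: [-2.8, -4.6, 1.0]
finger_gap: 0.0001
```

Call:
arm_command:
  motion:
    - [1,[0.8,2.9,0],[0,0,0]]
    - [1,[0,0,0],[0,0,0]]

```text
time: 3.55
eef_pos: [0.4794, -0.1977, 0.0666]
tool_rot: [[-0.264, -0.0, 0.964], [-0.964, -0.002, -0.264], [0.002, -1.0, 0.0]]
contact_force: [-2.6, -4.3, -0.4]
finger_gap: 0.0005
```

```bash
python3 - <<'E'
from h import *
st=env.state();print(st['time'],tob(st['eef_pos']),st['finger_gap'],np.array(st['contact_force'])@RB)
shot('wrist','w3')
s=load('w3'); C=tob(cloud(s).reshape(-1,3))*1000
m=(abs(C[:,0])<20)&(abs(C[:,1])<110)&(C[:,2]>60)&(C[:,2]<100)
P=C[m]
for y in range(-90,-20,2):
    q=P[(P[:,1]>=y)&(P[:,1]<y+2)]
    if len(q)>5: print(y,len(q),np.percentile(q[:,0],[2,98]).round(1),q[:,2].max().round(1))
E
```

```text
3.55 [ 0.00077285 -0.07597351  0.0666444 ] 0.00048686444530276075 [-1.33085803 -4.85861602 -0.4379279 ]
-84 53 [12.6 13.6] 93.0
-82 109 [11.3 13.6] 99.4
-80 105 [11.2 12.2] 99.9
-78 103 [11.2 12.2] 99.7
-76 112 [ 6.5 12.1] 99.2
-74 111 [11.2 12.1] 99.8
-72 112 [11.2 13. ] 99.5
-70 103 [11.7 13.5] 100.0
-68 50 [12.7 13.6] 92.3
-66 14 [12.6 14.4] 75.9
-64 16 [12.9 14.1] 76.1
-62 13 [12.7 14.4] 76.9
-60 16 [12.8 14.3] 76.8
-58 10 [12.8 14.2] 76.8
-38 44 [ 9.8 15.4] 79.0
-36 22 [14.3 15.5] 79.0
-34 23 [14.2 15.7] 79.1
-32 23 [14.2 15.7] 78.4
-30 23 [14.4 15.5] 79.2
-28 19 [14.5 15.7] 78.7
-26 25 [14.2 15.6] 78.4
-24 102 [12.3 17.7] 81.3
-22 70 [15.9 18.2] 83.4
```

View pics/w3.png

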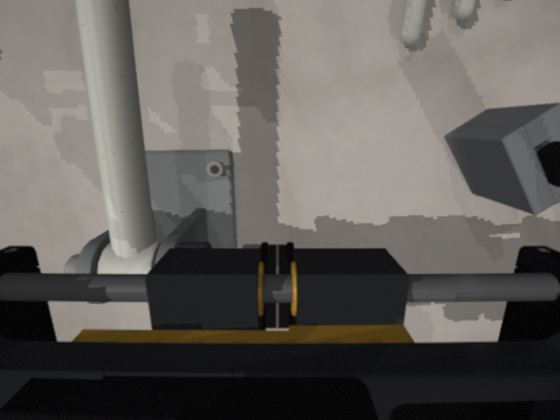

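Call:
arm_command:
  motion:
    - [1,[0.6,1.9,0],[0,0,0]]
    - [1,[0.6,1.9,0],[0,0,0]]
    - [1,[0.5,1.9,0],[0,0,0]]
    - [1,[0.5,1.9,0],[0,0,0]]
    - [1,[0.5,1.9,0],[0,0,0]]
    - [1,[0.5,1.9,0],[0,0,0]]
    - [1,[0.5,1.9,0],[0,0,0]]
    - [1,[0,0,0],[0,0,0]]

```text
time: 4.4
eef_pos: [0.4829, -0.1843, 0.0666]
tool_rot: [[-0.264, -0.0, 0.964], [-0.964, -0.002, -0.264], [0.002, -1.0, 0.0]]
contact_force: [-1.7, -3.7, 0.7]
finger_gap: 0.0004
```

Call:
arm_command:
  motion:
    - [1,[0.3,1,0],[0,0,0]]
    - [1,[0.3,1,0],[0,0,0]]
    - [1,[0,0,0],[0,0,0]]

```text
time: 4.7
eef_pos: [0.4835, -0.1824, 0.0667]
tool_rot: [[-0.264, -0.001, 0.964], [-0.964, -0.002, -0.264], [0.002, -1.0, -0.0]]
contact_force: [-3.4, -4.8, 1.1]
finger_gap: 0.0003
```

Call:
arm_command:
  motion:
    - [1,[0.3,1,0],[0,0,0]]
    - [1,[0,0,0],[0,0,0]]

```text
time: 4.9
eef_pos: [0.4837, -0.1814, 0.0667]
tool_rot: [[-0.264, -0.001, 0.964], [-0.964, -0.002, -0.264], [0.002, -1.0, -0.0]]
contact_force: [-2.4, -5.0, 1.7]
finger_gap: 0.0006
```

Call:
arm_command:
  motion:
    - [1,[0.3,1,0],[0,0,0]]
    - [1,[0,0,0],[0,0,0]]

```text
time: 5.1
eef_pos: [0.484, -0.1804, 0.0667]
tool_rot: [[-0.264, -0.001, 0.964], [-0.964, -0.002, -0.264], [0.002, -1.0, -0.0]]
contact_force: [-3.1, -5.5, 1.0]
finger_gap: 0.0004
```

Call:
arm_command:
  motion:
    - [1,[0.2,0.7,0],[0,0,0]]
    - [1,[0,0,0],[0,0,0]]

```text
time: 5.3
eef_pos: [0.4842, -0.1797, 0.0667]
tool_rot: [[-0.264, -0.001, 0.964], [-0.964, -0.002, -0.264], [0.002, -1.0, -0.0]]
contact_force: [-3.7, -5.5, 0.7]
finger_gap: 0.0007
```

Call:
arm_command:
  motion:
    - [1,[0.2,0.7,0],[0,0,0]]
    - [1,[0,0,0],[0,0,0]]

```text
time: 5.5
eef_pos: [0.4843, -0.1796, 0.0667]
tool_rot: [[-0.264, -0.001, 0.965], [-0.965, -0.003, -0.264], [0.003, -1.0, -0.0]]
contact_force: [-4.4, -5.5, 0.5]
finger_gap: 0.0005
```

Call:
arm_command:
  motion:
    - [1,[0.2,0.7,0],[0,0,0]]
    - [1,[0,0,0],[0,0,0]]

```text
time: 5.7
eef_pos: [0.4843, -0.1796, 0.0667]
tool_rot: [[-0.263, -0.001, 0.965], [-0.965, -0.004, -0.263], [0.004, -1.0, -0.0]]
contact_force: [-5.4, -9.9, 0.6]
finger_gap: 0.0001
```

Call:
arm_command:
  motion:
    - [1,[-2,-8,0],[0,0,0]]
    - [1,[-5,-17,0],[0,0,0]]
    - [1,[-1,-2,25],[0,0,0]]
    - [1,[0,0,35],[0,0,0]]
    - [1,[-15,20,5],[0,0,0]]
    - [0,[-16,30,0],[0,0,0]]
    - [0,[0,35,0],[0,0,0]]
    - [0,[0,35,0],[0,0,0]]
    - [0,[0,15,0],[0,0,0]]
    - [0,[0,0,-10],[0,0,0]]
    - [0,[0,0,-10],[0,0,0]]
    - [0,[0,0,0],[0,0,0]]
    - [0,[0,0,0],[0,0,0]]

```text
time: 7.0
eef_pos: [0.4459, -0.0701, 0.1108]
tool_rot: [[-0.267, -0.001, 0.964], [-0.964, 0.001, -0.267], [-0.0, -1.0, -0.001]]
contact_force: [0.5, -0.2, -0.0]
finger_gap: 0.0563
```

```bash
python3 - <<'E'
from h import *
shot('wrist','w4');st=env.state();print(st['time'],tob(st['eef_pos']),st['finger_gap'],np.array(st['tool_rot']).round(4).tolist())
shot('wrist','w4b')
s=load('w4');c=proj(s,tow([[0,.040,.084]]))[0];print(c)
x,y=int(c[0]),int(c[1]);a=max(0,y-60);b=max(0,x-60)
cv2.imwrite('pics/w4c.png',cv2.resize(s['p'][a:a+120,b:b+120,::-1],None,fx=5,fy=5,interpolation=cv2.INTER_CUBIC));print(b,a)
E
```

```text
7.05 [-0.06521873  0.038156    0.11111341] 0.06012414749529439 [[-0.2668, -0.0005, 0.9637], [-0.9637, 0.0002, -0.2668], [-0.0001, -1.0, -0.0006]]
[274.56557627 142.77547977]
214 82
```

View pics/w4.png

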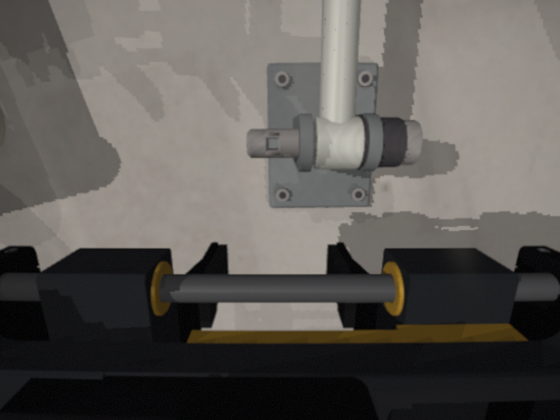

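View pics/w4c.png

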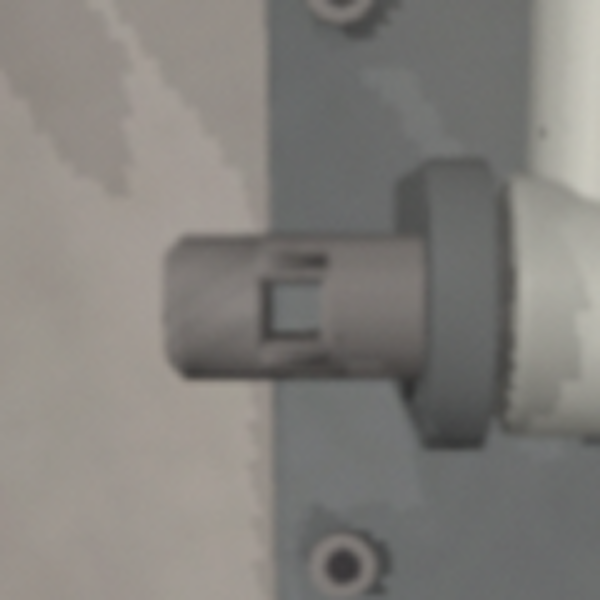

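```bash
python3 - <<'E'
from h import *
for n in ['w4','w4b']:
    s=load(n);q=(np.array([292,308.])+.5)/5-.5+[214,82]
    print(plane(s,[q],.084), tob(plane(s,[q],.084))*1000)
# shank edges crop rows 234..380 at several cols -> axis x
for r in (236,379):
    q=(np.array([350,r])+.5)/5-.5+[214,82]; print(tob(plane(s,[q],.077))*1000)
E
```

```text
[[ 0.50959472 -0.08408599  0.084     ]] [[-0.2453788  41.54034145 84.        ]]
[[ 0.50978112 -0.08410983  0.084     ]] [[-5.93419432e-02  4.15668542e+01  8.40000000e+01]]
[[ 8.27614939 34.46984619 77.        ]]
[[-9.18309044 34.41412882 77.        ]]
```

Call:
arm_command:
  motion:
    - [0.3,[0,-10,35],[0,0,5]]
    - [0.3,[6,-30,35],[0,0,8]]
    - [0.4,[6,-40,0],[0,0,8]]
    - [0.4,[6,-40,0],[0,0,8]]
    - [0.4,[6,-40,0],[0,0,3.7]]
    - [0.4,[6,-40,0],[0,0,0]]
    - [0.4,[6,-40,0],[0,0,0]]
    - [0.4,[6,-30,0],[0,0,0]]
    - [0.4,[6,-16,-20],[0,0,0]]
    - [0.4,[0,0,-20],[0,0,0]]
    - [0.4,[0,0,0],[0,0,0]]
    - [0.4,[0,0,0],[0,0,0]]

```text
time: 8.3
eef_pos: [0.4935, -0.3551, 0.1414]
tool_rot: [[0.297, -0.001, 0.955], [-0.955, 0.001, 0.297], [-0.001, -1.0, -0.0]]
contact_force: [0.1, -0.1, 0.6]
finger_gap: 0.0523
```

```bash
python3 - <<'E'
from h import *
shot('wrist','w5');st=env.state();R=np.array(st['tool_rot']);print(st['time'],st['eef_pos'],st['finger_gap'],np.degrees(np.arctan2(R[1,2],R[0,2])))
s=load('w5');C=cloud(s)
m=(abs(C[...,0]-.494)<.05)&(abs(C[...,1]+.3565)<.05)
G=C[m&(C[...,2]>.1)&(C[...,2]<.109)];B=C[m&(C[...,2]>.058)&(C[...,2]<.066)]
for g in (G,B): print(len(g),cv2.minAreaRect((g[:,:2]*1000).astype(np.float32)))
E
```

```text
8.35 [ 0.49400142 -0.35530172  0.14219105] 0.05225695370649855 17.308535446235364
553 ((494.8292236328125, -356.8656921386719), (23.6325740814209, 11.637104988098145), 19.08504295349121)
1939 ((495.4632568359375, -356.62701416015625), (52.037696838378906, 36.03367614746094), 18.18651008605957)
```

View pics/w5.png

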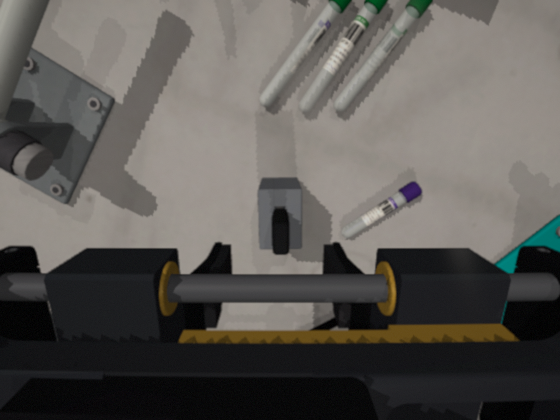

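Call:
arm_command:
  motion:
    - [0.4,[1,-1.5,-20],[0,0,0.7]]
    - [0.4,[0,0,-25],[0,0,0]]
    - [0.4,[0,0,-20],[0,0,0]]
    - [0.4,[0,0,-4],[0,0,0]]
    - [0.6,[0,0,0],[0,0,0]]
    - [0.8,[0,0,0],[0,0,0]]
    - [1,[0,0,0],[0,0,0]]
    - [1,[0,0,0],[0,0,0]]
    - [1,[0,0,0],[0,0,0]]
    - [1,[0,0,0],[0,0,0]]
    - [1,[0,0,0],[0,0,0]]
  force: 40

```text
time: 9.45
eef_pos: [0.4951, -0.3568, 0.0729]
tool_rot: [[0.309, 0.0, 0.951], [-0.951, -0.0, 0.309], [0.0, -1.0, 0.0]]
contact_force: [-0.4, 0.9, 2.4]
finger_gap: 0.0115
```

Call:
arm_command:
  motion:
    - [1,[0,0,3],[0,0,0]]
    - [1,[0,0,8],[0,0,0]]
    - [1,[0,0,15],[0,0,0]]
    - [1,[0,0,20],[0,0,0]]
    - [1,[0,0,25],[0,0,0]]
    - [1,[0,0,30],[0,0,0]]
    - [1,[0,0,19],[0,0,0]]
    - [1,[0,0,0],[0,0,0]]
    - [1,[0,0,0],[0,0,0]]

```text
time: 10.35
eef_pos: [0.4949, -0.3566, 0.1933]
tool_rot: [[0.309, 0.001, 0.951], [-0.951, -0.001, 0.309], [0.001, -1.0, 0.001]]
contact_force: [0.1, -0.1, -0.5]
finger_gap: 0.0115
```

```bash
python3 - <<'E'
from h import *
shot('wrist','w6');shot('side','s6');st=env.state();R=np.array(st['tool_rot']);print(st['time'],st['eef_pos'],st['finger_gap'],st['contact_force'])
p=np.array(st['eef_pos'])-[0,0,.05]
s=load('s6');c=proj(s,[p])[0];print(c)
x,y=c.astype(int);cv2.imwrite('pics/s6c.png',cv2.resize(s['p'][y-50:y+50,x-50:x+50,::-1],None,fx=6,fy=6,interpolation=cv2.INTER_CUBIC))
s=load('w6');print(proj(s,[p,p-[0,0,.012]]));cv2.imwrite('pics/w6c.png',cv2.resize(s['p'][170:270,220:340,::-1],None,fx=6,fy=6,interpolation=cv2.INTER_CUBIC))
E
```

```text
10.45 [ 0.49420615 -0.3559339   0.19149472] 0.011403796447491014 [-0.06725773  0.64819352 -0.91451044]
[302.90937013 191.80926806]
[[275.50637518 233.0557708 ]
 [275.55738309 227.91278169]]
```

View pics/s6c.png

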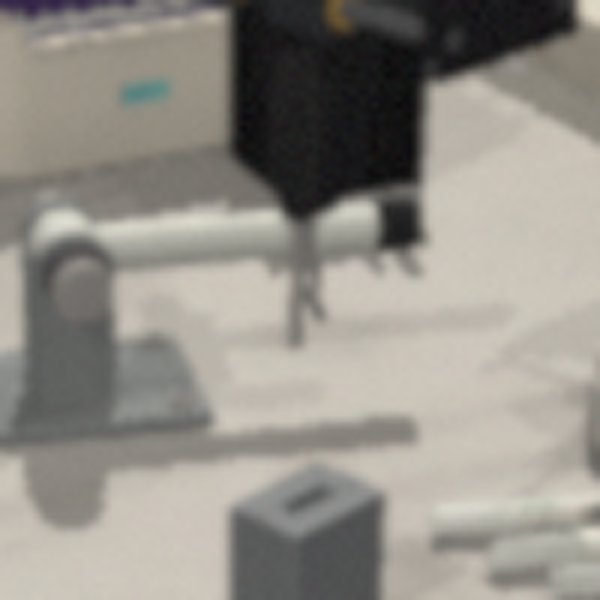

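View pics/w6c.png

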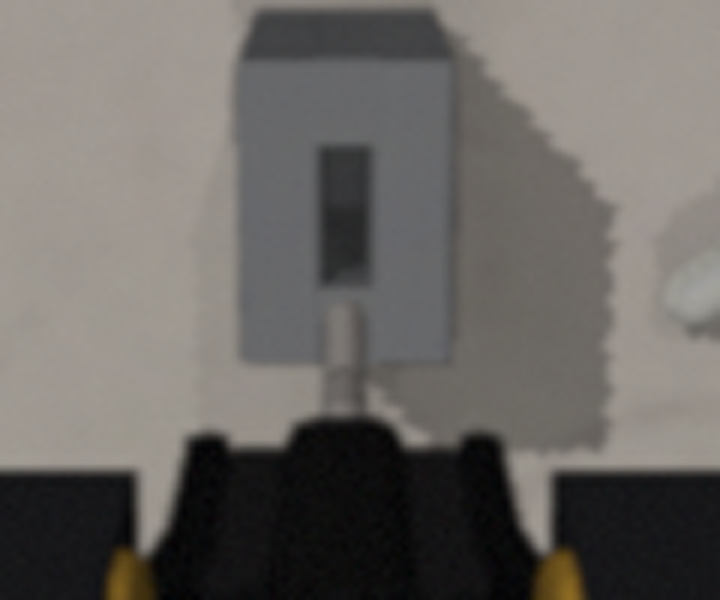

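The side view shows the straight leg nearer the robot and the sprung leg on the +x side, so clip x is roughly along tool z. In the wrist view the leg's column is about 277, in the middle of the fingers. Next I carry the clip over the hole.

Call:
arm_command:
  motion:
    - [1,[3,20,0],[0,0,-6.7]]
    - [1,[4,40,0],[0,0,-6.7]]
    - [1,[4,45,0],[0,0,-6.7]]
    - [1,[4,45,0],[0,0,-6.7]]
    - [1,[4,45,0],[0,0,-6.6]]
    - [1,[2,40,0],[0,0,0]]
    - [1,[0,25,0],[0,0,0]]
    - [1,[0,12,-6],[0,0,0]]
    - [1,[0,0,-15],[0,0,0]]
    - [1,[0,0,-12],[0,0,0]]
    - [1,[0,0,0],[0,0,0]]
    - [1,[0,0,0],[0,0,0]]

```text
time: 11.65
eef_pos: [0.5157, -0.0854, 0.1588]
tool_rot: [[-0.266, -0.001, 0.964], [-0.964, 0.0, -0.266], [-0.0, -1.0, -0.001]]
contact_force: [0.1, -0.6, -1.2]
finger_gap: 0.0115
```

```bash
python3 - <<'E'
from h import *
st=env.state();R=np.array(st['tool_rot']);print(st['time'],st['eef_pos'],tob(st['eef_pos'])*1000,(R.T@RB).round(4).tolist(),st['finger_gap'])
shot('wrist','w7');shot('side','s7')
p=np.array(st['eef_pos'])-[0,0,.063]
s=load('s7');c=proj(s,[p])[0];print(c)
x,y=c.astype(int);print(x-40,y-40);cv2.imwrite('pics/s7c.png',cv2.resize(s['p'][y-40:y+40,x-40:x+40,::-1],None,fx=7,fy=7,interpolation=cv2.INTER_CUBIC))
s=load('w7');cv2.imwrite('pics/w7c.png',cv2.resize(s['p'][170:270,220:340,::-1],None,fx=6,fy=6,interpolation=cv2.INTER_CUBIC))
E
```

```text
11.65 [ 0.51574006 -0.08538923  0.15879207] [  6.02540014  41.91582015 158.79206987] [[-0.0009, -1.0, -0.0], [-0.0015, 0.0, -1.0], [1.0, -0.0009, -0.0015]] 0.011458541276451009
[262.52291379 169.48940716]
222 129
```

View pics/s7c.png

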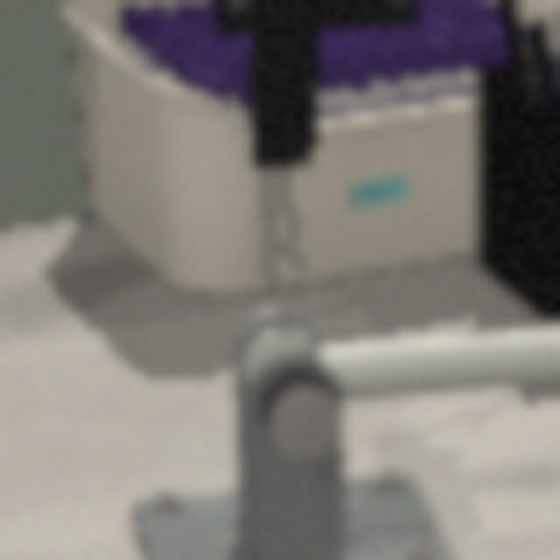

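View pics/w7c.png

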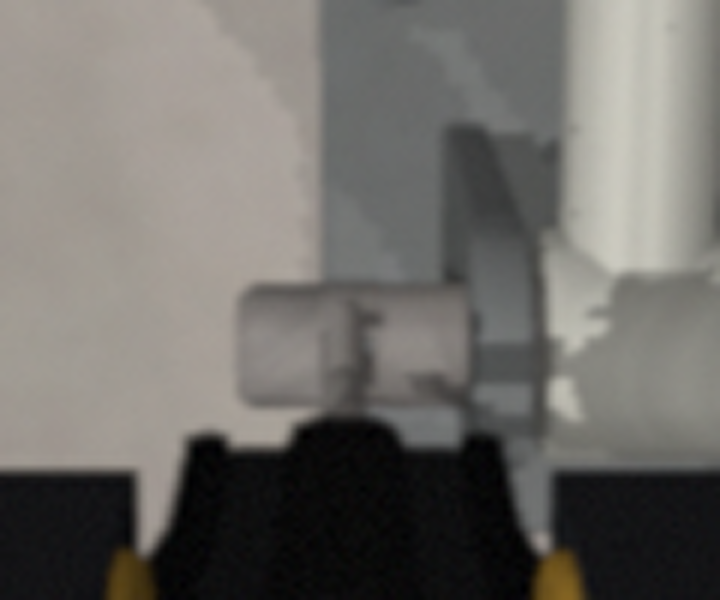

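```bash
python3 - <<'E'
from h import *
s=load('s7')
P={'tip':[0,.0419,.0955],'tip+40':[0,.0419,.1355],'hole':[0,.0415,.084],'headc':[0,-.049,.075],'ear1L':[-.018,-.024,.075],'ear1R':[.018,-.024,.075],'eartop':[0,-.024,.093],'ear2top':[0,.016,.093],'shankL':[-.009,.0415,.075],'shankR':[.009,.0415,.075],'footFL':[-.06,-.045,.008],'footFR':[.06,-.045,.008],'footBL':[-.06,.045,.008],'footBR':[.06,.045,.008]}
for k,v in P.items(): print(k,((proj(s,[tow(v)])[0]-[222,129]+.5)*7-.5).round(0))
a=s['p'][129+15:129+75,222+10:222+70,::-1]
a=cv2.convertScaleAbs(a,alpha=1.3)
cv2.imwrite('pics/s7d.png',cv2.resize(a,None,fx=10,fy=10,interpolation=cv2.INTER_CUBIC))
s=load('w7');a=cv2.convertScaleAbs(s['p'][205:255,245:305,::-1],alpha=1.6)
cv2.imwrite('pics/w7d.png',cv2.resize(a,None,fx=12,fy=12,interpolation=cv2.INTER_CUBIC))
E
```

```text
tip [272. 288.]
tip+40 [269. 194.]
hole [273. 315.]
headc [310. 426.]
ear1L [253. 404.]
ear1R [345. 396.]
eartop [298. 357.]
ear2top [282. 318.]
shankL [251. 338.]
shankR [295. 334.]
footFL [159. 592.]
footFR [462. 564.]
footBL [133. 494.]
footBR [418. 469.]
```

View pics/s7d.png

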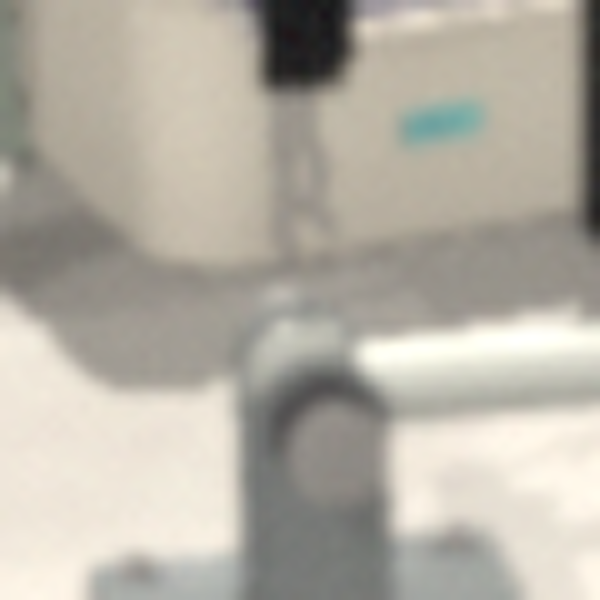

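View pics/w7d.png

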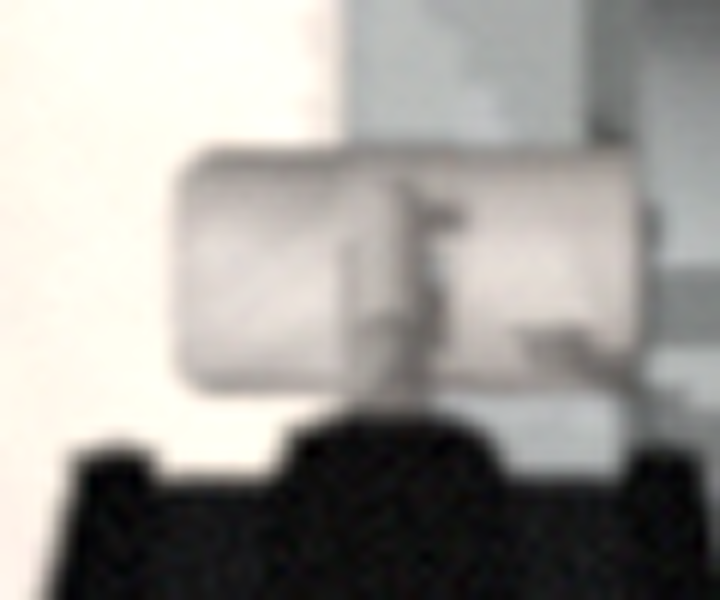

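Call:
arm_command:
  motion:
    - [1,[-0.6,-0.2,-3],[0,0,0]]
    - [1,[0,0,-3],[0,0,0]]
    - [1,[0,0,-2],[0,0,0]]
    - [1,[0,0,-1],[0,0,0]]
    - [1,[0,0,-1],[0,0,0]]
    - [1,[0,0,0],[0,0,0]]

```text
time: 12.35
eef_pos: [0.5153, -0.0848, 0.1495]
tool_rot: [[-0.265, -0.0, 0.964], [-0.964, 0.0, -0.265], [-0.0, -1.0, -0.0]]
contact_force: [0.0, -0.8, -0.4]
finger_gap: 0.0119
```

Call:
arm_command:
  motion:
    - [1,[0,0,-0.8],[0,0,0]]
    - [1,[0,0,0],[0,0,0]]

```text
time: 12.55
eef_pos: [0.5154, -0.0848, 0.1487]
tool_rot: [[-0.265, -0.0, 0.964], [-0.964, 0.0, -0.265], [-0.0, -1.0, -0.0]]
contact_force: [-0.2, -0.7, -0.7]
finger_gap: 0.0119
```

Call:
arm_command:
  motion:
    - [1,[0,0,-0.8],[0,0,0]]
    - [1,[0,0,0],[0,0,0]]

```text
time: 12.75
eef_pos: [0.5153, -0.0849, 0.1479]
tool_rot: [[-0.265, -0.0, 0.964], [-0.964, 0.0, -0.265], [-0.0, -1.0, -0.0]]
contact_force: [-0.2, 0.0, -0.7]
finger_gap: 0.0117
```

Call:
arm_command:
  motion:
    - [1,[0,0,-0.8],[0,0,0]]
    - [1,[0,0,0],[0,0,0]]

```text
time: 12.95
eef_pos: [0.5153, -0.0849, 0.147]
tool_rot: [[-0.265, -0.0, 0.964], [-0.964, 0.0, -0.265], [-0.0, -1.0, -0.0]]
contact_force: [0.3, -0.2, -0.5]
finger_gap: 0.0116
```

Call:
arm_command:
  motion:
    - [1,[0,0,-1],[0,0,0]]
    - [1,[0,0,0],[0,0,0]]

```text
time: 13.15
eef_pos: [0.5153, -0.0849, 0.146]
tool_rot: [[-0.265, -0.0, 0.964], [-0.964, 0.0, -0.265], [-0.0, -1.0, -0.0]]
contact_force: [-0.2, 0.3, -0.5]
finger_gap: 0.0117
```

Call:
arm_command:
  motion:
    - [1,[0,0,-1],[0,0,0]]
    - [1,[0,0,0],[0,0,0]]

```text
time: 13.35
eef_pos: [0.5152, -0.0851, 0.145]
tool_rot: [[-0.265, -0.0, 0.964], [-0.964, -0.0, -0.265], [0.0, -1.0, -0.0]]
contact_force: [-0.5, -1.1, -1.3]
finger_gap: 0.0116
```

Call:
arm_command:
  motion:
    - [1,[0,0,-1],[0,0,0]]
    - [1,[0,0,0],[0,0,0]]

```text
time: 13.55
eef_pos: [0.5154, -0.0851, 0.1441]
tool_rot: [[-0.265, 0.0, 0.964], [-0.964, -0.0, -0.265], [0.0, -1.0, 0.0]]
contact_force: [1.4, -2.0, -0.5]
finger_gap: 0.012
```

Call:
arm_command:
  motion:
    - [1,[0,0,-1],[0,0,0]]
    - [1,[0,0,0],[0,0,0]]

```text
time: 13.75
eef_pos: [0.5155, -0.0852, 0.1431]
tool_rot: [[-0.265, 0.0, 0.964], [-0.964, -0.0, -0.265], [0.0, -1.0, 0.0]]
contact_force: [-1.0, -1.7, -0.0]
finger_gap: 0.0122
```

Call:
arm_command:
  motion:
    - [1,[0,-0.4,0],[0,0,0]]
    - [1,[0,0,-1],[0,0,0]]
    - [1,[0,0,0],[0,0,0]]

```text
time: 14.05
eef_pos: [0.5154, -0.0853, 0.1421]
tool_rot: [[-0.265, 0.0, 0.964], [-0.964, -0.0, -0.265], [0.0, -1.0, 0.0]]
contact_force: [1.4, -0.9, 0.4]
finger_gap: 0.0118
```

Call:
arm_command:
  motion:
    - [1,[0,0,-1],[0,0,0]]
    - [1,[0,0,-1],[0,0,0]]
    - [1,[0,0,0],[0,0,0]]

```text
time: 14.35
eef_pos: [0.5153, -0.0853, 0.14]
tool_rot: [[-0.265, -0.0, 0.964], [-0.964, -0.0, -0.265], [0.0, -1.0, -0.0]]
contact_force: [0.7, -1.5, -1.4]
finger_gap: 0.012
```

```bash
python3 - <<'E'
from h import *
st=env.state();print(st['time'],st['eef_pos'],tob(st['eef_pos'])*1000,st['contact_force'],st['torque'])
shot('side','s8');shot('wrist','w8')
s=load('s8');a=cv2.convertScaleAbs(s['p'][129+15:129+75,222+10:222+70,::-1],alpha=1.3)
b=cv2.resize(a,None,fx=6,fy=6,interpolation=cv2.INTER_CUBIC)
s=load('w8');a=cv2.convertScaleAbs(s['p'][195:255,245:305,::-1],alpha=1.6)
c=cv2.resize(a,None,fx=6,fy=6,interpolation=cv2.INTER_CUBIC)
cv2.imwrite('pics/sw8.png',np.hstack([b,c]))
E
```

```text
14.35 [ 0.51534378 -0.08533298  0.14001322] [  5.62841075  41.86482048 140.01321989] [ 0.71391966 -1.52265879 -1.41834044] [-0.29240995  0.07144278  0.00751887]
```

View pics/sw8.png

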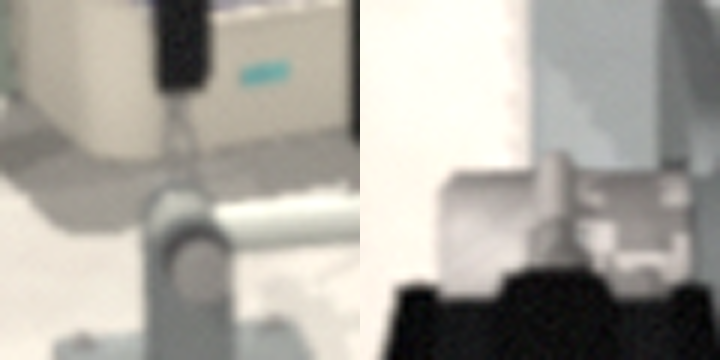

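The straight leg is in the hole, and the sprung tip at about (552,160) in the crop lies past the shank's far side. I'll keep pressing down.

Call:
arm_command:
  motion:
    - [1,[0,-0.3,-1],[0,0,0]]
    - [1,[0,0,-1],[0,0,0]]
    - [1,[0,0,-1],[0,0,0]]
    - [1,[0,0,0],[0,0,0]]

```text
time: 14.85
eef_pos: [0.5153, -0.0855, 0.137]
tool_rot: [[-0.265, -0.0, 0.964], [-0.964, 0.0, -0.265], [-0.0, -1.0, -0.0]]
contact_force: [0.2, -0.6, -0.7]
finger_gap: 0.0116
```

Call:
arm_command:
  motion:
    - [1,[0,0,-1],[0,0,0]]
    - [1,[0,0,-1],[0,0,0]]
    - [1,[0,0,0],[0,0,0]]

```text
time: 15.15
eef_pos: [0.5153, -0.0855, 0.135]
tool_rot: [[-0.265, -0.0, 0.964], [-0.964, 0.0, -0.265], [-0.0, -1.0, -0.0]]
contact_force: [0.8, -0.8, 0.7]
finger_gap: 0.0119
```

Call:
arm_command:
  motion:
    - [1,[0,0,-1],[0,0,0]]
    - [1,[0,0,-1],[0,0,0]]
    - [1,[0,0,0],[0,0,0]]

```text
time: 15.45
eef_pos: [0.5153, -0.0856, 0.133]
tool_rot: [[-0.265, -0.0, 0.964], [-0.964, 0.0, -0.265], [-0.0, -1.0, -0.0]]
contact_force: [-0.4, -0.5, -0.0]
finger_gap: 0.0118
```

Call:
arm_command:
  motion:
    - [1,[0,0,-1],[0,0,0]]
    - [1,[0,0,-1],[0,0,0]]
    - [1,[0,0,0],[0,0,0]]

```text
time: 15.75
eef_pos: [0.5153, -0.0855, 0.131]
tool_rot: [[-0.265, -0.0, 0.964], [-0.964, 0.0, -0.265], [-0.0, -1.0, -0.0]]
contact_force: [0.5, -0.6, -0.4]
finger_gap: 0.0117
```

Call:
arm_command:
  motion:
    - [1,[0,0,-1],[0,0,0]]
    - [1,[0,0,-1],[0,0,0]]
    - [1,[0,0,0],[0,0,0]]

```text
time: 16.05
eef_pos: [0.5154, -0.0856, 0.1291]
tool_rot: [[-0.265, 0.0, 0.964], [-0.964, 0.0, -0.265], [-0.0, -1.0, 0.0]]
contact_force: [0.6, -0.2, -0.8]
finger_gap: 0.0117
```

Call:
arm_command:
  motion:
    - [1,[0,0,-1],[0,0,0]]
    - [1,[0,0,-1],[0,0,0]]
    - [1,[0,0,0],[0,0,0]]

```text
time: 16.35
eef_pos: [0.5157, -0.0857, 0.1272]
tool_rot: [[-0.265, 0.001, 0.964], [-0.964, -0.0, -0.265], [0.0, -1.0, 0.001]]
contact_force: [0.4, -1.5, 0.5]
finger_gap: 0.0117
```

Call:
arm_command:
  motion:
    - [1,[0,0,-1],[0,0,0]]
    - [1,[0,0,-1],[0,0,0]]
    - [1,[0,0,0],[0,0,0]]

```text
time: 16.65
eef_pos: [0.516, -0.0858, 0.1254]
tool_rot: [[-0.265, 0.001, 0.964], [-0.964, -0.0, -0.265], [0.0, -1.0, 0.001]]
contact_force: [1.0, -0.6, 2.9]
finger_gap: 0.012
```

Call:
arm_command:
  motion:
    - [1,[0,0,-1],[0,0,0]]
    - [1,[0,0,-1],[0,0,0]]
    - [1,[0,0,0],[0,0,0]]

```text
time: 16.95
eef_pos: [0.5159, -0.0858, 0.1231]
tool_rot: [[-0.265, 0.001, 0.964], [-0.964, -0.0, -0.265], [0.0, -1.0, 0.001]]
contact_force: [2.6, -0.9, 1.2]
finger_gap: 0.0116
```

Call:
arm_command:
  motion:
    - [1,[0,0,-1],[0,0,0]]
    - [1,[0,0,-1],[0,0,0]]
    - [1,[0,0,0],[0,0,0]]

```text
time: 17.25
eef_pos: [0.5157, -0.0857, 0.121]
tool_rot: [[-0.265, 0.001, 0.964], [-0.964, -0.0, -0.265], [0.0, -1.0, 0.001]]
contact_force: [3.1, 0.2, 0.2]
finger_gap: 0.0115
```

Call:
arm_command:
  motion:
    - [1,[0,0,-1],[0,0,0]]
    - [1,[0,0,-1],[0,0,0]]
    - [1,[0,0,0],[0,0,0]]

```text
time: 17.55
eef_pos: [0.5156, -0.0857, 0.119]
tool_rot: [[-0.265, 0.0, 0.964], [-0.964, -0.0, -0.265], [0.0, -1.0, 0.001]]
contact_force: [4.4, -1.3, -2.3]
finger_gap: 0.0117
```

Call:
arm_command:
  motion:
    - [1,[0,0,-1],[0,0,0]]
    - [1,[0,0,-1],[0,0,0]]
    - [1,[0,0,0],[0,0,0]]

```text
time: 17.85
eef_pos: [0.5154, -0.0856, 0.1168]
tool_rot: [[-0.265, 0.0, 0.964], [-0.964, 0.0, -0.265], [-0.0, -1.0, 0.0]]
contact_force: [3.7, -1.4, -1.8]
finger_gap: 0.0116
```

Call:
arm_command:
  motion:
    - [1,[0,0,-1],[0,0,0]]
    - [1,[0,0,-1],[0,0,0]]
    - [1,[0,0,0],[0,0,0]]

```text
time: 18.15
eef_pos: [0.5152, -0.0856, 0.1148]
tool_rot: [[-0.265, -0.0, 0.964], [-0.964, 0.0, -0.265], [-0.0, -1.0, -0.0]]
contact_force: [3.3, -0.8, -1.8]
finger_gap: 0.012
```

Call:
arm_command:
  motion:
    - [1,[0,0,-1],[0,0,0]]
    - [1,[0,0,-1],[0,0,0]]
    - [1,[0,0,0],[0,0,0]]

```text
time: 18.45
eef_pos: [0.5152, -0.0856, 0.113]
tool_rot: [[-0.265, -0.0, 0.964], [-0.964, 0.0, -0.265], [-0.0, -1.0, -0.0]]
contact_force: [3.0, -1.2, -1.5]
finger_gap: 0.0118
```

Call:
arm_command:
  motion:
    - [1,[0,0,-1],[0,0,0]]
    - [1,[0,0,0],[0,0,0]]

```text
time: 18.65
eef_pos: [0.515, -0.0855, 0.112]
tool_rot: [[-0.265, -0.001, 0.964], [-0.964, 0.0, -0.265], [0.0, -1.0, -0.001]]
contact_force: [3.5, -1.0, -1.4]
finger_gap: 0.0113
```

Call:
arm_command:
  motion:
    - [1,[0,0,-1],[0,0,0]]
    - [1,[0,0,0],[0,0,0]]

```text
time: 18.85
eef_pos: [0.5151, -0.0855, 0.111]
tool_rot: [[-0.265, -0.001, 0.964], [-0.964, 0.0, -0.265], [0.0, -1.0, -0.001]]
contact_force: [3.3, -1.3, -0.0]
finger_gap: 0.0119
```

```bash
python3 - <<'E'
from h import *
st=env.state();print(st['time'],st['eef_pos'],tob(st['eef_pos'])*1000,st['contact_force'],st['torque'])
shot('side','s9');shot('wrist','w9')
s=load('s9');a=cv2.convertScaleAbs(s['p'][129+15:129+75,222+10:222+70,::-1],alpha=1.3)
b=cv2.resize(a,None,fx=6,fy=6,interpolation=cv2.INTER_CUBIC)
s=load('w9');a=cv2.convertScaleAbs(s['p'][195:255,245:305,::-1],alpha=1.6)
c=cv2.resize(a,None,fx=6,fy=6,interpolation=cv2.INTER_CUBIC)
cv2.imwrite('pics/sw9.png',np.hstack([b,c]))
E
```

```text
18.85 [ 0.51505107 -0.08553665  0.11101604] [  5.40028982  41.59072438 111.01603649] [ 3.26510828 -1.27620504 -0.00356968] [-0.25833861 -0.47333235 -0.06282723]
```

View pics/sw9.png

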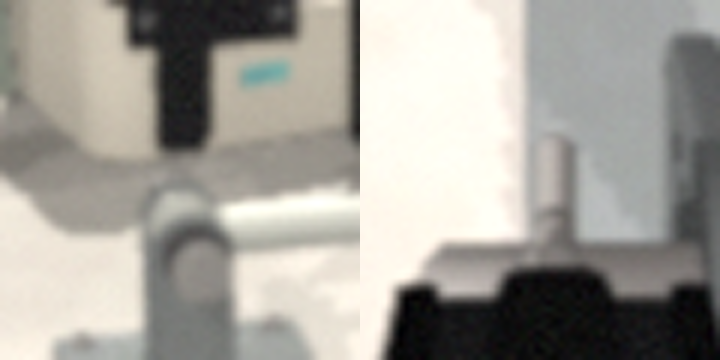

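Call:
arm_command:
  motion:
    - [1,[0,0,-1],[0,0,0]]
    - [1,[0,0,0],[0,0,0]]

```text
time: 19.15
eef_pos: [0.5152, -0.0856, 0.1101]
tool_rot: [[-0.265, -0.0, 0.964], [-0.964, 0.0, -0.265], [-0.0, -1.0, -0.0]]
contact_force: [3.1, -1.0, 1.2]
finger_gap: 0.0113
```

Call:
arm_command:
  motion:
    - [1,[0,0,0],[0,0,0]]
    - [1,[0,0,0],[0,0,0]]

```text
time: 19.35
eef_pos: [0.5153, -0.0856, 0.1102]
tool_rot: [[-0.265, -0.0, 0.964], [-0.964, 0.0, -0.265], [0.0, -1.0, -0.0]]
contact_force: [2.1, -0.8, 0.4]
finger_gap: 0.0116
```

Call:
arm_command:
  motion:
    - [0.8,[0,0,0],[0,0,0]]
    - [0.7,[0,0,0],[0,0,0]]
    - [0.6,[0,0,0],[0,0,0]]
    - [0.6,[0,0,0],[0,0,0]]
    - [0.6,[0,0,0],[0,0,0]]
    - [0.6,[0,0,0],[0,0,0]]

```text
time: 19.95
eef_pos: [0.5152, -0.0855, 0.1101]
tool_rot: [[-0.265, -0.0, 0.964], [-0.964, 0.0, -0.265], [-0.0, -1.0, -0.0]]
contact_force: [-0.4, -0.3, 0.4]
finger_gap: 0.0345
```

Call:
arm_command:
  motion:
    - [0.6,[0,0,5],[0,0,0]]
    - [0.6,[0,0,10],[0,0,0]]
    - [0.6,[0,0,20],[0,0,0]]
    - [0.6,[0,0,30],[0,0,0]]
    - [0.6,[-10,3,5],[0,0,0]]
    - [0.6,[-30,8,0],[0,0,0]]
    - [0.6,[-40,11,0],[0,0,0]]
    - [0.6,[-20,5,0],[0,0,0]]
    - [0.6,[0,0,0],[0,0,0]]
    - [0.6,[0,0,0],[0,0,0]]

```text
time: 20.95
eef_pos: [0.4158, -0.0588, 0.1805]
tool_rot: [[-0.266, 0.002, 0.964], [-0.964, -0.001, -0.265], [0.0, -1.0, 0.002]]
contact_force: [0.2, -0.5, 0.9]
finger_gap: 0.035
```

```bash
python3 - <<'E'
from h import *
st=env.state();print(st['time'],st['eef_pos'],tob(st['eef_pos'])*1000,st['contact_force'])
shot('side','s10');shot('wrist','w10');shot('top','t10')
s=load('s10');a=cv2.convertScaleAbs(s['p'][129-5:129+75,222:222+80,::-1],alpha=1.3)
b=cv2.resize(a,None,fx=7,fy=7,interpolation=cv2.INTER_CUBIC)
cv2.imwrite('pics/s10c.png',b)
s=load('w10');C=cloud(s);B=tob(C.reshape(-1,3))*1000
m=(abs(B[:,0])<30)&(abs(B[:,1]-41)<14)&(B[:,2]>96)&(B[:,2]<160)
G=B[m];print(len(G),np.percentile(G,[2,50,98],0)); T=G[G[:,2]>138];print(cv2.minAreaRect(T[:,:2].astype(np.float32)),np.median(T[:,2]))
m=(abs(B[:,0])<16)&(B[:,2]>60)&(B[:,2]<95)
P=B[m]
for y in range(-60,-20,2):
    q=P[(P[:,1]>=y)&(P[:,1]<y+2)]
    if len(q)>5: print(y,len(q),np.percentile(q[:,0],[2,98]).round(1),q[:,2].max().round(1))
E
```

```text
20.95 [ 0.41575924 -0.05876684  0.18050155] [-97.43539691  41.03183021 180.50155344] [ 0.18247547 -0.48212282  0.89860881]
879 [[ -5.88448837  36.99012622 113.31084685]
 [  5.22697055  42.54722724 141.60688759]
 [ 17.52517619  48.69336434 143.39034937]]
((6.446216106414795, 42.87157440185547), (23.881826400756836, 11.78147029876709), 0.12727338075637817) 141.71293373904135
-48 59 [-13.3  10.9] 89.1
-46 89 [-13.5  13.1] 89.3
-44 89 [-13.5  13. ] 89.6
-42 94 [-13.4  12.1] 89.2
-40 71 [-13.7  11.6] 88.9
-38 86 [-15.2  13.3] 90.4
-36 96 [-15.   14.5] 91.2
-34 104 [-15.6  13.2] 90.5
-32 98 [-15.   14.4] 91.5
-30 101 [-15.   13.4] 91.1
-28 103 [-15.7  14.3] 90.9
-26 96 [-15.1  13.1] 91.2
-24 61 [-15.   13.4] 90.9
-22 104 [-15.1  15.1] 93.6
```

View pics/w10.png

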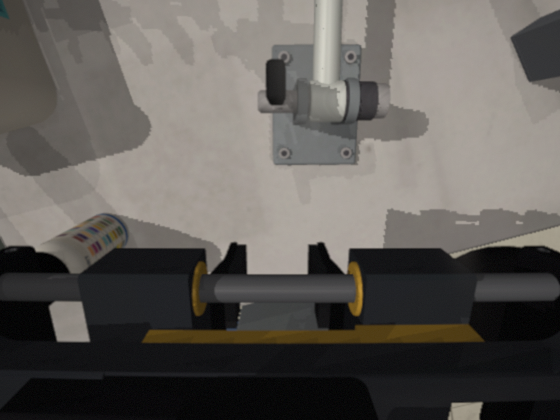

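View pics/s10c.png

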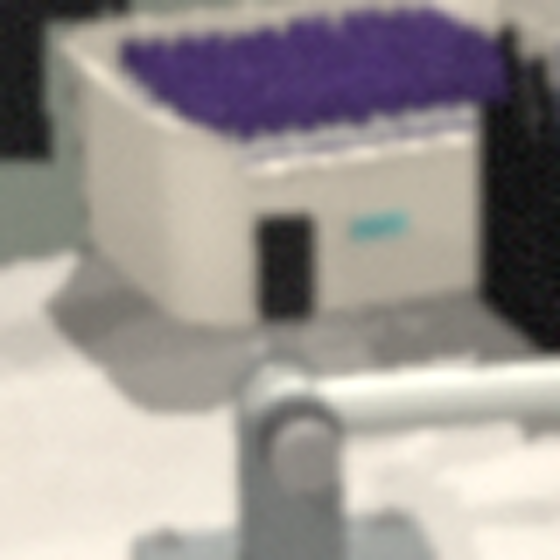

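```bash
python3 - <<'E'
from h import *
a=load('top0');b=load('t10')
for n,(x,y) in {'bottle':(158,224),'marker':(341,231),'tube':(338,193)}.items():
    A=a['p'][y-18:y+18,x-18:x+18].astype(int);B=b['p'][y-18:y+18,x-18:x+18].astype(int);print(n,np.abs(A-B).mean(), (np.abs(A-B).max(2)>50).sum())
cv2.imwrite('pics/t10c.png',cv2.resize(b['p'][140:260,130:360,::-1],None,fx=3,fy=3))
E
```

```text
bottle 36.925925925925924 448
marker 3.8644547325102883 8
tube 8.54861111111111 1
```

View pics/t10c.png

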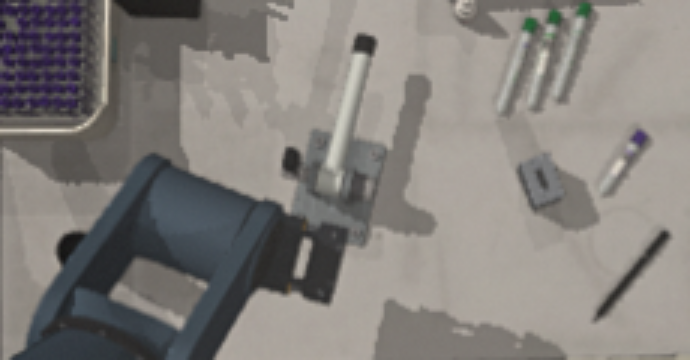

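The arm partly hides the strip bottle, so I'll move away to get a clear view.

Call:
arm_command:
  motion:
    - [0.6,[0,-20,30],[0,0,0]]
    - [0.6,[0,-40,20],[0,0,0]]
    - [0.6,[0,-45,0],[0,0,0]]
    - [0.6,[0,-45,0],[0,0,0]]
    - [0.6,[0,-45,0],[0,0,0]]
    - [0.6,[0,-45,0],[0,0,0]]
    - [0.6,[-10,-45,0],[0,0,0]]
    - [0.6,[-20,-45,0],[0,0,0]]
    - [0.6,[0,0,0],[0,0,0]]
    - [0.6,[0,0,0],[0,0,0]]

```text
time: 22.1
eef_pos: [0.3851, -0.3901, 0.2295]
tool_rot: [[-0.268, -0.0, 0.963], [-0.963, 0.001, -0.268], [-0.001, -1.0, -0.0]]
contact_force: [0.0, 0.5, 0.3]
finger_gap: 0.0349
```

```bash
python3 - <<'E'
from h import *
shot('top','t11')
a=load('top0');b=load('t11')
for n,(x,y) in {'bottle':(158,224),'marker':(341,231),'tube':(338,193)}.items():
    A=a['p'][y-18:y+18,x-18:x+18].astype(int);B=b['p'][y-18:y+18,x-18:x+18].astype(int);print(n,np.abs(A-B).mean(), (np.abs(A-B).max(2)>50).sum())
    for s in (a,b):
        m=(s['p'][y-14:y+14,x-14:x+14].max(2)<50); print(np.argwhere(m).mean(0) if m.any() else None, m.sum())
cv2.imwrite('pics/t11c.png',cv2.resize(b['p'][140:260,130:360,::-1],None,fx=3,fy=3))
C=tob(cloud(b).reshape(-1,3))*1000
m=(abs(C[:,0]-6)<20)&(abs(C[:,1]-42)<14)&(C[:,2]>100)&(C[:,2]<160);print(np.median(C[m],0),C[m].max(0))
print(env.state()['contact_force'])
E
```

```text
bottle 21.294753086419753 266
[13.23188406 11.76811594] 138
[13.48611111 12.1875    ] 144
marker 67.90920781893004 1060
[14.6875 12.625 ] 32
[25.6  3.6] 5
tube 27.991255144032923 283
None 0
None 0
[  4.52788769  40.85352366 141.33059349] [ 17.29226077  48.32983056 150.47176775]
[-0.36546374  0.11855591 -0.46094226]
```

View pics/t11c.png

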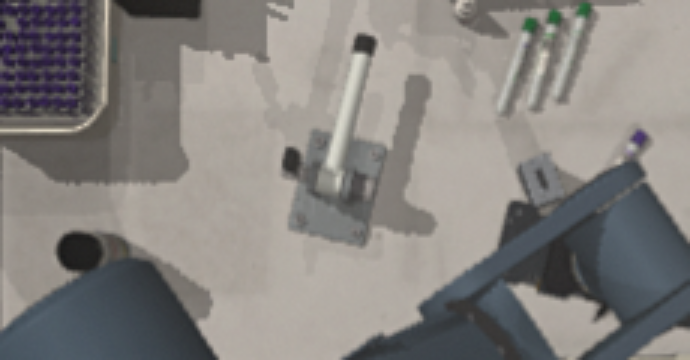

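```bash
python3 -c "
from station import env
print(env.state()['time']);env.sign_off()"
```

```text
22.15
the job is handed in; nothing more can be done
```

The pin is pushed home, the clip is on, and I handed the job in at 22.15 s on the robot's clock; sign-off gives no verdict.

- **Pin:** I pushed the head with the closed fingers at about 5–6 N. It stopped dead while the reaction rose to about 11 N. A later depth view showed no gap between the head and the bush.
- **Clip:** The straight leg entered the hole at the first try, with readings no higher than about 5 N on the way down. The vertical force turned to a slight downward pull past the throat, then back to about zero where I let go.
- **After letting go:** The grip stands upright with its top measured at 141.7 mm (wrist) and about 141.3 mm (top), where 143 mm is nominal. The wrist camera read about 1 mm low on the clip in its block too, so I take it as home. I could not see the sprung leg's belly against the shank directly.
- **Bystanders:** The marker and tube look unchanged in the top view taken after release, and the bottle's cap is in the same place in the last one. The arm partly hid the marker and tube in that last view. At hand-in the robot was clear of everything.

**Disagreement:** The side camera put the pin 1–2 mm further towards the bracket's −x than the wrist camera did. I followed mostly the wrist camera, and the clean entry bore it out.

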